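# Hold the telephone-arm hinge ready for its pin

## Robot

A 6-joint arm with a two-finger parallel gripper is mounted at the origin on the work surface. World frame = base frame: x ahead of the robot, y to its left, z up, the work surface at z = 0. Lengths are in m, angles in rad, forces in N, time in s.
With the tool pointing down it reaches from about 0.375 to 0.925 m from the base axis. Payload 5.7 kg.
Tool frame: the origin (TCP) lies between the finger pads; the fingertips stand 11 mm ahead of it and the grasp point (between the pads) lies 8 mm behind it; z points along the fingers, y is the line along which they close (so a half turn about z gives the same grasp; the last joint's range is limited). The gripper opens to 88 mm and grips with 3 to 60 N. Pads are 20 mm wide; open, the fingers measure 115 mm over their backs; the gripper's body (75 mm by 178 mm) begins 61 mm behind the grasp point.
Start: joints at [1.004, 0.359, 1.51, -0, 1.272, -0.115], TCP at [0.262, 0.54, 0.234] pointing down, gripper open.
Joint ranges: [-2.97, 2.97], [-1.01, 2.36], [0.21, 2.38], [-0.96, 4.11], [0.2, 2.71], [-2.98, 2.98]. Speed limits (rad/s): [2.39, 2.39, 3.14, 3.14, 3.14, 3.14].

## Interface

Orientations are given as a unit quaternion [x, y, z, w].
In Python, from plant import bot gives the robot as it stands.
- The arm moves only by the shell command python3 -m jog 'ROWS' [OPENING]. ROWS is JSON, a list of rows, each a list of 2 entries, a list of its own where there are three numbers: the shift along the world's x, y, z as a fraction of full scale, then the turn, a rotation vector about the world's x, y, z as a fraction of full scale. A call has 1 to 8 rows; each row shifts and turns the commanded pose from where the row before left it; what a row does not reach is not made up. Full scale, the value 1, is 150 mm for a shift and 0.1 rad for a turn. A row lasts 1/10 s, in which the tool goes at most 50 mm and 8.59 degrees, less where a joint would pass 70% of its speed; a pose out of reach is approached as far as the arm can. A call with a number of a shift or a turn outside -1 to 1 is refused whole. A call with a gripper value outside its range is refused whole. OPENING is the closure in counts, from 0 (fully open) to 255 (shut), set as the call begins (- or left out, the last holds). The fingers move at their own pace and stop on an object; the grip force is fixed at half the most. Time passes only in rows, so rows that do not move let the fingers close. It gives the time, the measured TCP pose, the force, the opening and the grip force at its end, in the units of the state.
- bot.observe(): the state, without advancing time (a new reading comes with each control period).
- bot.grab_frame(name): name is "side" or "top" or "wrist"; returns the picture (480x640x3 uint8, red, green, blue); there is no depth.
- bot.camera_params(name): a dict with "K" (3x3 intrinsics, pixels), "cam_to_world" (4x4, takes a point from camera to world coordinates); the wrist camera has in their place "mount" (4x4, takes a point from camera to tool coordinates, whose origin is the TCP and whose axes are the flange's). Camera axes: x right, y down, z forward; pixel columns grow to the right and rows downward; lengths in m; the calibration is good to about 2 mm. A picture is of the moment at which its call begins: read the wrist's pose just before it. camera_params takes no time and is no camera call.
- bot.close_job(): hands the job in; it is judged then, once.
Trained networks look in the newest picture that a camera, given by its name, has taken for a name from the list of things; names that differ only in an ending like _2 or _b are one class to them, and where a whole thing is asked for, a point or a joint stands for the part that bears it (a point fixed in the world has none). Each returns a list of dicts, best first, with "p" (0 to 1); they miss things now and then, are a little off and sometimes report something else, mostly with a low value. They report only what shows in the picture. A call takes as long as a camera call.
- bot.masks_of(name, camera): "mask" (480x640 bool, what is visible of it).
- bot.spot_point(name, camera): "position" ([x, y, z] in m, in world coordinates, good to about 4 mm: a listed point, or the origin of a listed thing).
The state is a dict: "time": time; "joints": joint angles; "qvel": joint speeds; "joint_torque": joint torques, N m; "ee_pos": TCP position; "eef_rot": TCP orientation; "contact_force": force on the tool from outside, world axes, zero at the start; "ft_torque": the same for the moment, N m; "opening": opening from 0.0 (shut) to 1.0 (fully open); "grasp_force": force on a finger pad.
Only numpy, scipy, OpenCV 4.12 (cv2) and the standard library are available. Lean on these libraries where they do the work, as an engineer would, in place of code of your own. Each camera call takes 0.05 s, during which the arm holds its last target. There are 200 camera calls.

## Task

The telephone arm's desk stand is to get its loose hinge leaf back: first pull the hinge pin up out of the stand's two knuckles, put it in the open drawer so that it lies wholly inside, and let go of it. Then pick up the loose leaf, bring its knuckle into the gap between the stand's two knuckles so that the three holes line up for the pin, and finish while still holding it there, steady, level and hanging free in the gripper, without leaning on the stand. Leave the stamp, the mug and the stapler where they are.

Things in the scene. Friction and masses are not known exactly. Their poses are not given: they have to be found in the camera images.
- stand_gap (a point): Point on the vertical hinge axis of the fixed desk stand, mid-gap between its two steel knuckles, 73 mm above the desk. z up along the axis; the post is on the +x side, the -x side is open. Knuckles: 28 mm outer diameter, 14 mm vertical hole, 10 mm high each; lower one 44 to 54 mm above the desk, upper one 92 to 102 mm, so the gap is 38 mm high.
- pin_knob (a point): Grip point of the loose steel hinge pin, on its axis in the round knob (16 mm diameter, 31 mm high), 8 mm below the knob's top and 80 mm from the pin's tip; z runs from tip to knob. At the start the pin is upright in the stand, knob resting on the upper knuckle, this point about 125 mm above the desk; it lifts straight up with 5 mm of play.
- pin_tip (a point): The tapered lower end of the hinge pin, on its axis.
- pin: The hinge pin, 40 to 65 g, 88 mm long in all: shank 9 mm thick, 57 mm long, tapered at the lower end, then the knob. Origin at the tapered end. It cannot stand by itself: released upright, it topples and lies down.
- leaf_grip (a point): Gripping place of the loose steel hinge leaf: middle of its upright plate, which is 10 mm thick (along y) and 30 mm high; this point is 15 mm above the lower edge. x runs along the plate to the knuckle, whose axis is 60 mm away; z up. The leaf starts standing on the desk on its long edge, knuckle hole vertical.
- leaf_bore (a point): Centre of the loose leaf's knuckle: a tube of 28 mm outer diameter, 14 mm hole, 30 mm high, axis along z; this point is on the axis at half height, 60 mm along the leaf's x from leaf_grip.
- leaf: The loose leaf, 0.15 to 0.27 kg; origin on its lower edge, 15 mm straight below leaf_grip, same axes. Its plate reaches from x = -35 mm to the knuckle; a cross flange 46 mm wide, 30 mm high and 6 mm thick ends it at x = -41 mm. Centre of mass about 15 mm from the origin towards the knuckle.
- stand: The telephone arm's stand, fixed to the desk: grey foot, white post, steel hinge leaf. Origin on the hinge axis at desk level, axes as stand_gap. Post 44 mm wide, 104 mm high, its front (with the thin leaf plate) 22 mm from the axis; webs 22 mm wide join knuckles and post. Foot 90 mm wide, 12 mm thick, 7 to 83 mm on the +x side of the axis.
- drawer_spot (a point): Point on the floor of the open drawer, about mid-way in its uncovered part, 22 mm above the desk. x points into the unit, y across. Inside 198 mm wide (y -99 to 99 mm); side walls 41 mm above the floor. The front wall is 93 mm away on the -x side, its upper edge 51 mm above the floor; the unit's face is 79 to 104 mm away on the +x side.
- unit_drawer0 (a joint): How far the drawer of the grey steel desktop unit (300 mm deep, 240 mm wide, 85 mm high) is open, in m: 0 shut, about 0.21 fully open, 0.18 to 0.205 at the start. It slides if pushed with 1 N or more.
- stamp: Bystander: black rubber-stamp with a round knob, 42 mm in diameter and 82 mm high, standing; origin at the centre of its underside.
- mug: Bystander: white mug, 76 mm in diameter, 88 mm high; origin at the centre of its underside, handle on its +y side.
- stapler: Bystander: grey stapler 130 x 36 x 46 mm, long along its x; origin at the centre of its underside.

How it is judged:
By the outcome, as a careful person would: the job done as asked, in the order asked, and still so for the second after the job is handed in, while the arm keeps its last pose, push and grip.
It also fails if it takes over 72 s, if anything falls off the work surface, if the arm or the gripper's body presses on something with over 40 N, if the wrist force passes 120 N, or if a joint passes its speed limit or range.

## Working session

There is one attempt and no reset: what is moved stays moved. The work goes in short steps, Python scripts to look and compute and a shell command to move; the robot and the scene stay as the last step left them, time stands still between calls to the robot, and variables do not carry over. Pictures are saved under pics/ and viewed, at most 10 in all, crops included, and the job is handed in when it is done.

```bash
mkdir -p pics; cat > h.py <<'E'
from plant import bot
import numpy as np, cv2
from scipy.spatial.transform import Rotation as R
def cam(c):
    p=bot.camera_params(c)
    if 'mount' in p:
        s=bot.observe(); T=np.eye(4); T[:3,:3]=R.from_quat(s['eef_rot']).as_matrix(); T[:3,3]=s['ee_pos']
        return np.array(p['K']),T@np.array(p['mount'])
    return np.array(p['K']),np.array(p['cam_to_world'])
def proj(K,T,X):
    q=np.linalg.inv(T)@np.append(X,1); q=K@q[:3]; return q[:2]/q[2]
def ray_z(K,T,uv,z):
    d=T[:3,:3]@np.linalg.inv(K)@np.array([uv[0],uv[1],1]); o=T[:3,3]
    return o+d*(z-o[2])/d[2]
def snap(c,name):
    im=bot.grab_frame(c); cv2.imwrite(f'pics/{name}.png',im[:,:,::-1]); return im
E
python3 - <<'E'
from h import *
for c in ['side','top']:
    K,T=cam(c); snap(c,c+'0'); print(c,K[0,0],T.round(3).tolist())
    for n in ['stand_gap','stand','pin_knob','pin_tip','leaf_grip','leaf_bore','leaf','drawer_spot','stamp','mug','stapler']:
        r=bot.spot_point(n,c)
        print(n,[(np.round(x['position'],4).tolist(),round(x['p'],2),proj(K,T,x['position']).round().tolist()) for x in r[:2]])
s=bot.observe(); print(s)
E
```

```text
side 535.4415940147452 [[0.933, -0.174, 0.314, 0.238], [-0.359, -0.455, 0.815, -0.886], [0.001, -0.873, -0.488, 0.592], [0.0, 0.0, 0.0, 1.0]]
stand_gap [([0.6017, -0.0498, 0.0722], 0.78, [341.0, 245.0])]
stand [([0.6055, -0.0523, -0.0015], 0.83, [343.0, 276.0])]
pin_knob [([0.6054, -0.0542, 0.1252], 0.66, [344.0, 221.0])]
pin_tip [([0.6016, -0.0532, 0.0479], 0.73, [341.0, 256.0])]
leaf_grip [([0.4349, -0.2359, 0.0148], 0.8, [290.0, 346.0])]
leaf_bore [([0.4897, -0.2559, 0.015], 0.58, [326.0, 346.0])]
leaf [([0.4323, -0.2376, 0.0011], 0.91, [290.0, 354.0])]
drawer_spot [([0.4683, 0.3262, 0.0212], 0.62, [233.0, 202.0])]
stamp [([0.6578, -0.251, -0.0034], 0.72, [414.0, 329.0])]
mug [([0.6052, -0.0473, 0.0679], 0.7, [342.0, 246.0]), ([0.6777, -0.3895, -0.0014], 0.61, [470.0, 378.0])]
stapler [([0.3704, 0.0544, -0.0035], 0.56, [217.0, 273.0])]
top 514.4038180642368 [[0.006, -0.998, 0.054, 0.51], [-1.0, -0.006, -0.002, -0.035], [0.002, -0.054, -0.999, 1.194], [0.0, 0.0, 0.0, 1.0]]
stand_gap [([0.6033, -0.0536, 0.0738], 0.81, [329.0, 222.0]), ([0.433, -0.2348, 0.0033], 0.52, [406.0, 298.0])
[... 644 characters left out ...]
)]
{'time': 1.2, 'joints': array([ 1.00391897e+00,  3.58826276e-01,  1.51038489e+00,  3.08684410e-05,
        1.27244804e+00, -1.15110895e-01]), 'qvel': array([-0.00027238, -0.00020791, -0.00193274,  0.00086218,  0.00081336,
       -0.00018618]), 'joint_torque': array([-2.07111894e-03, -5.15345728e+01, -2.71123248e+01,  6.69837906e-02,
        2.47187982e-02, -2.40362976e-05]), 'ee_pos': array([0.26193519, 0.53980348, 0.23361288]), 'eef_rot': array([ 2.23971664e-01,  9.74595656e-01, -2.64258414e-05, -2.50308876e-05]), 'contact_force': array([ 0.38233187, -0.10706214,  0.09952745]), 'ft_torque': array([-0.01627206,  0.03003928, -0.01726388]), 'grasp_force': 0.0, 'opening': 1.0012654841243667}
```

```bash
ls; python3 -m jog -h | head -30
```

```text
h.py
picsinvalid input: not JSON, or not a number
```

View pics/side0.png

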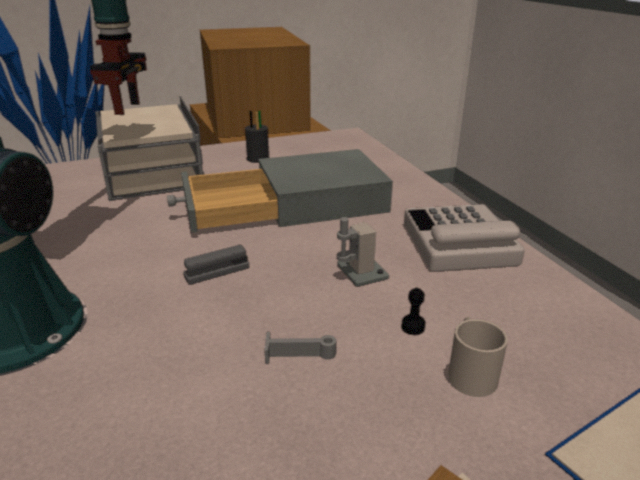

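View pics/top0.png

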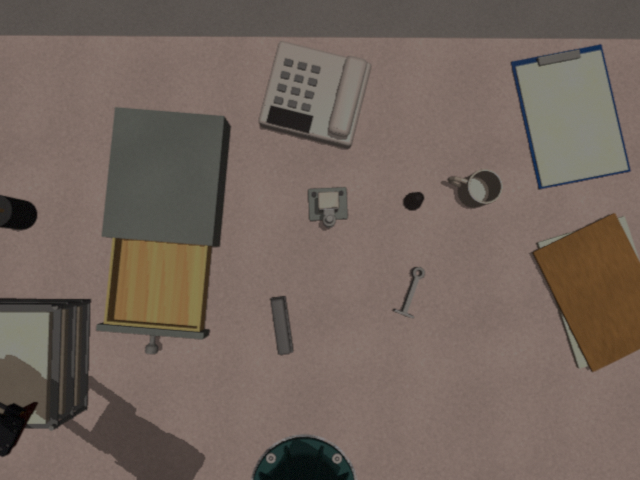

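The side view shows the stand at about (350,250) with the pin knob at (344,222), the leaf at (300,347) and the open drawer at (230,200). The top view puts the knob at (328,220), the leaf at (408,295) and the drawer at (160,285). The network points agree with both pictures. I'm moving above the stand.

```bash
R='x'; python3 -m jog '[[[0.1425,-0.247,0],[0,0,0]],[[0.1425,-0.247,0],[0,0,0]],[[0.1425,-0.247,0],[0,0,0]],[[0.1425,-0.247,0],[0,0,0]],[[0.1425,-0.247,0],[0,0,0]],[[0.1425,-0.247,0],[0,0,0]],[[0.1425,-0.247,0],[0,0,0]],[[0.1425,-0.247,0],[0,0,0]]]' 0
python3 -m jog '[[[0.1425,-0.247,0],[0,0,0]],[[0.1425,-0.247,0],[0,0,0]],[[0.1425,-0.247,0],[0,0,0]],[[0.1425,-0.247,0],[0,0,0]],[[0.1425,-0.247,0],[0,0,0]],[[0.1425,-0.247,0],[0,0,0]],[[0.1425,-0.247,0],[0,0,0]],[[0.1,-0.2,0],[0,0,0]]]'
```

```text
time: 2.0
ee_pos: [0.4336, 0.2418, 0.2339]
eef_rot: [0.224, 0.975, 0.0, 0.0]
contact_force: [0.8, -0.0, -0.6]
opening: 1.0
grasp_force: 0.0
time: 2.8
ee_pos: [0.5989, -0.0484, 0.2337]
eef_rot: [0.224, 0.974, -0.0, 0.0]
contact_force: [0.5, -0.1, 1.0]
opening: 1.0
grasp_force: 0.0
```

```bash
python3 - <<'E'
from h import *
print(bot.camera_params('wrist'))
K,T=cam('wrist'); snap('wrist','w1')
for n in ['pin_knob','stand_gap','stand']:
    r=bot.spot_point(n,'wrist'); print(n,[(np.round(x['position'],4).tolist(),round(x['p'],2),proj(K,T,x['position']).round().tolist()) for x in r[:2]])
E
```

```text
{'K': array([[412.51541526,   0.        , 321.68035119],
       [  0.        , 412.51541526, 237.92101965],
       [  0.        ,   0.        ,   1.        ]]), 'mount': array([[-6.12754296e-04, -9.54455028e-01, -2.98354192e-01,
         8.26124440e-02],
       [ 9.99999683e-01, -4.33273680e-04, -6.67709269e-04,
        -1.05632559e-03],
       [ 5.08029451e-04, -2.98354507e-01,  9.54454991e-01,
        -1.52146108e-01],
       [ 0.00000000e+00,  0.00000000e+00,  0.00000000e+00,
         1.00000000e+00]])}
pin_knob [([0.6076, -0.0557, 0.1237], 0.93, [319.0, 254.0])]
stand_gap [([0.6068, -0.0526, 0.0725], 0.78, [323.0, 230.0]), ([0.6062, -0.0541, 0.1238], 0.38, [321.0, 252.0])]
stand [([0.6033, -0.0481, -0.003], 0.59, [325.0, 203.0])]
```

View pics/w1.png

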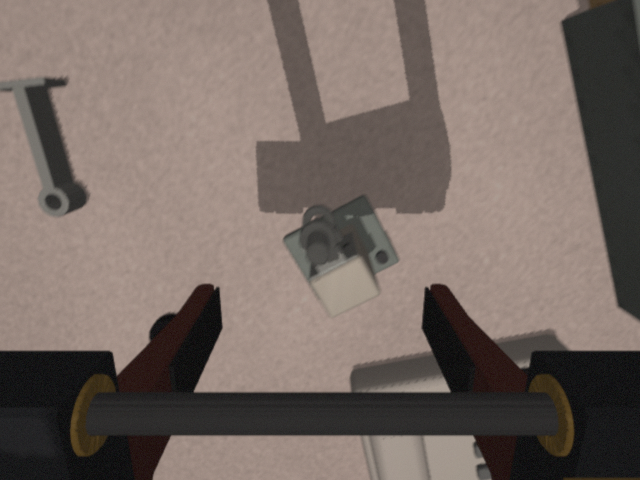

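The wrist view shows the knob top near (319,242), with the upper knuckle behind it at (318,217) and the post top at (345,285). I'll zoom in to find the knob's centre.

```bash
python3 - <<'E'
from h import *
im=cv2.imread('pics/w1.png')[180:330,260:420]
cv2.imwrite('pics/w1c.png',cv2.resize(im,None,fx=4.5,fy=4,interpolation=cv2.INTER_CUBIC)[:600])
K,T=cam('wrist')
c=np.array([.604,-.0521])
for z in (.133,.102,.1025): print(z,proj(K,T,[*c,z]))
for uv in [(319,236),(319,242),(319,248),(322,242)]: print(uv,ray_z(K,T,uv,.133))
m=bot.masks_of('pin','wrist')
for x in m[:1]:
    v,u=np.where(x['mask']); print(x['p'],u.min(),u.max(),v.min(),v.max(),u.mean(),v.mean())
# projected pin silhouette with top at c for comparison
P=[]
for z in (.133,.102):
  for a in np.linspace(0,6.28,60): P.append(proj(K,T,[c[0]+.008*np.cos(a),c[1]+.008*np.sin(a),z]))
P=np.array(P); print(P.min(0),P.max(0))
E
```

```text
0.133 [320.2070438  255.68386343]
0.102 [320.37177929 241.13627724]
0.1025 [320.36938255 241.3479304 ]
(319, 236) [ 0.59164195 -0.04691119  0.133     ]
(319, 242) [ 0.59526604 -0.04868912  0.133     ]
(319, 248) [ 0.59892325 -0.0504833   0.133     ]
(322, 242) [ 0.59611238 -0.0469549   0.133     ]
0.7 307 330 216 263 318.57162534435264 245.38842975206612
[307.89905165 230.49825558] [332.50238998 267.1710541 ]
```

View pics/w1c.png

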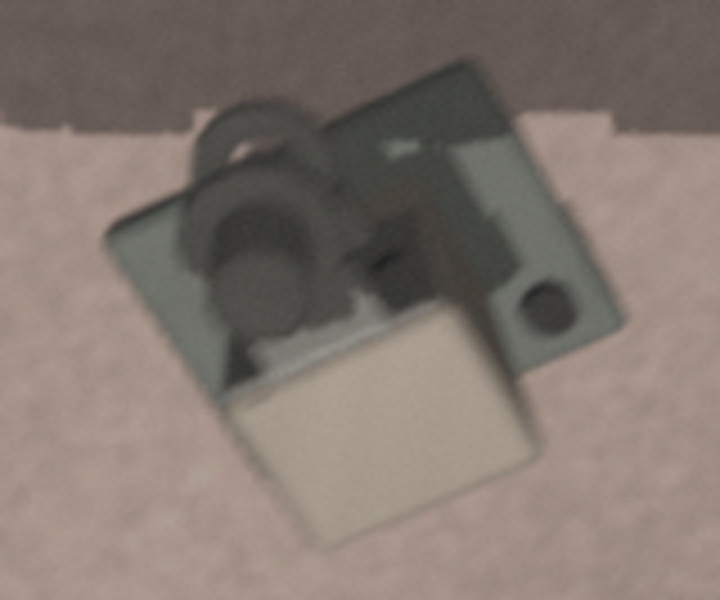

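The crop shows the knob's top disc at crop (261,288), which is full-image (318,252). The upper knuckle ring centres near crop (262,240) and the lower one near crop (262,158). The post's top front edge runs from (225,400) to (450,300).

```bash
python3 - <<'E'
from h import *
K,T=cam('wrist')
f=lambda x,y:(260+x/4.5,180+y/4)
print('knob',ray_z(K,T,f(261,288),.133))
print('upper',ray_z(K,T,f(262,240),.102))
print('low',ray_z(K,T,f(262,160),.054))
a,b=ray_z(K,T,f(225,402),.104),ray_z(K,T,f(450,303),.104)
a2,b2=ray_z(K,T,f(325,547),.104),ray_z(K,T,f(540,452),.104)
print(a,b,a2,b2,np.linalg.norm(a-b),(a+b)/2)
KT=cam('top'); 
E
```

```text
knob [ 0.60060633 -0.05135761  0.133     ]
upper [ 0.60204808 -0.05219402  0.102     ]
low [ 0.59987858 -0.05158155  0.054     ]
[ 0.62701145 -0.07116408  0.104     ] [ 0.6254823  -0.02994323  0.104     ] [ 0.66110068 -0.06924772  0.104     ] [ 0.65888523 -0.02870469  0.104     ] 0.04124919861049214 [ 0.62624688 -0.05055366  0.104     ]
```

```bash
python3 -m jog '[[[0.024,-0.024,-0.2],[0,0,0]],[[0,0,-0.2],[0,0,0]],[[0,0,-0.2],[0,0,0]],[[0,0,-0.1],[0,0,0]],[[0,0,-0.055],[0,0,0]],[[0,0,0],[0,0,0]],[[0,0,0],[0,0,0]]]'; python3 -m jog '[[[0,0,0],[0,0,0]],[[0,0,0],[0,0,0]],[[0,0,0],[0,0,0]],[[0,0,0],[0,0,0]],[[0,0,0],[0,0,0]],[[0,0,0],[0,0,0]],[[0,0,0],[0,0,0]],[[0,0,0],[0,0,0]]]' 255
```

```text
time: 3.75
ee_pos: [0.6016, -0.049, 0.1212]
eef_rot: [0.224, 0.975, 0.0, 0.001]
contact_force: [-0.6, -0.6, 0.9]
opening: 1.001
grasp_force: 0.0
time: 4.55
ee_pos: [0.6011, -0.0496, 0.1203]
eef_rot: [0.224, 0.975, -0.0, -0.0]
contact_force: [0.1, 0.5, 0.3]
opening: 0.311
grasp_force: 0.0
```

```bash
python3 -m jog '[[[0,0,0],[0,0,0]],[[0,0,0],[0,0,0]],[[0,0,0],[0,0,0]],[[0,0,0],[0,0,0]],[[0,0,0],[0,0,0]],[[0,0,0],[0,0,0]]]'; python3 -c "
from h import *
for i in range(3): s=bot.observe();print(s['ee_pos'],s['contact_force'],s['opening'])"
```

```text
time: 5.15
ee_pos: [0.6011, -0.0495, 0.1203]
eef_rot: [0.224, 0.975, -0.0, -0.0]
contact_force: [-0.1, -0.1, -0.3]
opening: 0.178
grasp_force: 30.0
[ 0.60113765 -0.04954885  0.12034551] [-0.14046902 -0.07902046 -0.28082238] 0.177584006931757
[ 0.60113765 -0.04954885  0.12034551] [-0.14046902 -0.07902046 -0.28082238] 0.177584006931757
[ 0.60113765 -0.04954885  0.12034551] [-0.14046902 -0.07902046 -0.28082238] 0.177584006931757
```

```bash
python3 -m jog '[[[0,0,0.05],[0,0,0]],[[0,0,0.1],[0,0,0]],[[0,0,0.1],[0,0,0]],[[0,0,0.1],[0,0,0]],[[0,0,0.1],[0,0,0]],[[0,0,0.1],[0,0,0]],[[0,0,0.15],[0,0,0]],[[0,0,0],[0,0,0]]]'; python3 - <<'E'
from h import *
K,T=cam('side'); a=snap('side','s2'); snap('wrist','w2')
for c in ['side','wrist']:
  for n in ['pin_knob','pin_tip']:
    r=bot.spot_point(n,c); print(c,n,[(np.round(x['position'],4).tolist(),round(x['p'],2)) for x in r[:2]])
for n in ['drawer_spot','stand_gap','stand']:
    r=bot.spot_point(n,'top') if 0 else bot.spot_point(n,'side'); print(n,[(np.round(x['position'],4).tolist(),round(x['p'],2)) for x in r[:2]])
w=cv2.imread('pics/w2.png'); s=cv2.imread('pics/s2.png')
cv2.imwrite('pics/c2.png',np.hstack([cv2.resize(s[130:290,260:420],(400,400)),cv2.resize(w,(400,300))[:300].repeat(1,0) if 0 else cv2.copyMakeBorder(cv2.resize(w,(400,300)),0,100,0,0,0)]))
E
```

```text
time: 5.95
ee_pos: [0.6032, -0.0499, 0.2288]
eef_rot: [0.224, 0.975, 0.0, 0.003]
contact_force: [0.9, 0.0, -0.9]
opening: 0.174
grasp_force: 30.0
side pin_knob [([0.6082, -0.0528, 0.2351], 0.44)]
side pin_tip [([0.6047, -0.0511, 0.1566], 0.54)]
wrist pin_knob [([0.6092, -0.0532, 0.2305], 0.78)]
wrist pin_tip [([0.6061, -0.0519, 0.1498], 0.68)]
drawer_spot [([0.4672, 0.3282, 0.025], 0.57), ([0.3712, 0.0529, -0.0003], 0.4)]
stand_gap [([0.6044, -0.0454, 0.0699], 0.76), ([0.6046, -0.0531, 0.0009], 0.55)]
stand [([0.608, -0.054, -0.0008], 0.96)]
```

View pics/c2.png

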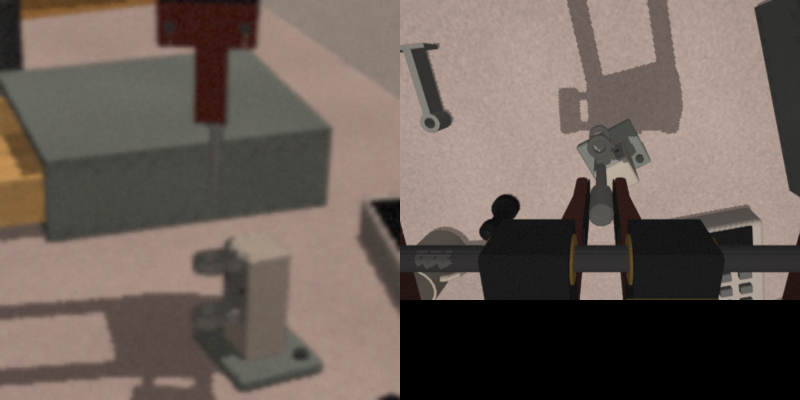

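The pin is out: in the side crop it hangs free above the empty knuckles, and the wrist view shows its shank between the fingers. Next I'll carry it to the drawer and tilt it on the way.

```bash
python3 - <<'E'
from h import *
K,T=cam('wrist'); snap('wrist','w3'); np.save('T3.npy',T)
r=bot.spot_point('drawer_spot','top'); print(r and r[0])
bot.grab_frame('top')
for i in range(2):
  r=bot.spot_point('drawer_spot','top'); print(r[:1])
m=bot.masks_of('unit_drawer0','top'); 
E
python3 -m jog '[[[-0.0947,0.254,0],[0,0,0]],[[-0.0947,0.254,0],[0,0,0]],[[-0.0947,0.254,0],[0,0,0]],[[-0.0947,0.254,0],[0,0,0]],[[-0.0947,0.254,0],[0,0,0]],[[-0.0947,0.254,0],[0,0,0]],[[-0.0947,0.254,0],[0,0,0]],[[-0.0947,0.254,0],[0,0,0]]]'
python3 -m jog '[[[-0.0947,0.254,0],[-0.437,-0.9,0]],[[-0.0947,0.254,0],[-0.437,-0.9,0]],[[0,0,0],[-0.437,-0.9,0]],[[0,0,0],[-0.437,-0.9,0]],[[0,0,0],[-0.437,-0.9,0]],[[0,0,0],[-0.437,-0.9,0]],[[0,0,0],[-0.437,-0.9,0]],[[0,0,0],[0,0,0]]]'
```

```text
{'position': [0.4658, 0.3297, 0.0215], 'p': 0.7}
[{'position': [0.4692, 0.3325, 0.0194], 'p': 0.8}]
[{'position': [0.4692, 0.3325, 0.0194], 'p': 0.8}]
time: 7.5
ee_pos: [0.4869, 0.2567, 0.2256]
eef_rot: [0.224, 0.975, 0.0, 0.0]
contact_force: [0.4, -0.4, -1.1]
opening: 0.171
grasp_force: 30.0
time: 8.3
ee_pos: [0.4569, 0.3317, 0.2236]
eef_rot: [0.208, 0.916, -0.078, 0.334]
contact_force: [-1.0, -0.4, -0.6]
opening: 0.179
grasp_force: 30.0
```

```bash
python3 -m jog '[[[0.027,0,-0.2],[0,0,0]],[[0,0,-0.2],[0,0,0]],[[0,0,-0.2],[0,0,0]],[[0,0,-0.15],[0,0,0]],[[0,0,-0.1],[0,0,0]],[[0,0,-0.05],[0,0,0]],[[0,0,0],[0,0,0]],[[0,0,0],[0,0,0]]]'; python3 - <<'E'
from h import *
snap('top','t4');snap('side','s4')
for c in ['top','side']:
  for n in ['pin_knob','pin_tip','drawer_spot']:
    r=bot.spot_point(n,c); print(c,n,[(np.round(x['position'],4).tolist(),round(x['p'],2)) for x in r[:2]])
E
```

```text
time: 9.1
ee_pos: [0.4622, 0.3403, 0.102]
eef_rot: [0.215, 0.919, -0.083, 0.321]
contact_force: [0.4, 0.2, -1.3]
opening: 0.174
grasp_force: 30.0
top pin_knob [([0.4609, 0.3427, 0.1067], 0.57)]
top pin_tip [([0.5064, 0.3196, 0.0446], 0.51), ([0.4344, -0.2362, 0.0018], 0.41)]
top drawer_spot [([0.4673, 0.3312, 0.0216], 0.87)]
side pin_knob [([0.4637, 0.3376, 0.1097], 0.43)]
side pin_tip [([0.5056, 0.3149, 0.0494], 0.52)]
side drawer_spot [([0.4695, 0.326, 0.0245], 0.82)]
```

```bash
python3 -m jog '[[[0,-0.04,-0.05],[0,0,0]],[[0,0,-0.05],[0,0,0]],[[0,0,0],[0,0,0]],[[0,0,0],[0,0,0]]]'; python3 -m jog '[[[0,0,0],[0,0,0]],[[0,0,0],[0,0,0]],[[0,0,0],[0,0,0]],[[0,0,0],[0,0,0]],[[0,0,0],[0,0,0]],[[0,0,0],[0,0,0]],[[0,0,0],[0,0,0]],[[0,0,0],[0,0,0]]]' 100;  python3 -m jog '[[[0,0,0],[0,0,0]],[[0,0,0.1],[0,0,0]],[[0,0,0.2],[0,0,0]],[[0,0,0.2],[0,0,0]],[[0,0,0.2],[0,0,0]],[[0,0,0.2],[0,0,0]],[[0,0,0.1],[0,0,0]],[[0,0,0],[0,0,0]]]' 0;python3 - <<'E'
from h import *
a=snap('top','t5');snap('side','s5')
for c in ['top','side']:
  for n in ['pin_knob','pin_tip','drawer_spot']:
    r=bot.spot_point(n,c); print(c,n,[(np.round(x['position'],4).tolist(),round(x['p'],2)) for x in r[:2]])
t=cv2.imread('pics/t5.png');s=cv2.imread('pics/s5.png')
cv2.imwrite('pics/c5.png',np.hstack([cv2.resize(t[225:345,90:230],(400,343)),cv2.resize(s[140:260,150:290],(400,343))]))
E
```

```text
time: 9.9
ee_pos: [0.4612, 0.3376, 0.0901]
eef_rot: [0.216, 0.92, -0.086, 0.316]
contact_force: [-0.7, -0.4, 0.0]
opening: 0.175
grasp_force: 30.0
time: 10.7
ee_pos: [0.4612, 0.3377, 0.0905]
eef_rot: [0.216, 0.92, -0.086, 0.316]
contact_force: [0.1, 0.7, 0.1]
opening: 0.608
grasp_force: 0.0
time: 11.5
ee_pos: [0.462, 0.3386, 0.2426]
eef_rot: [0.217, 0.92, -0.084, 0.317]
contact_force: [-0.1, 0.3, 0.2]
opening: 1.002
grasp_force: 0.0
top pin_knob [([0.4343, -0.2395, 0.012], 0.63), ([0.4435, 0.3501, 0.028], 0.6)]
top pin_tip [([0.5151, 0.3047, 0.0316], 0.51), ([0.373, 0.0575, -0.0048], 0.51)]
top drawer_spot [([0.4673, 0.3295, 0.0193], 0.57)]
side pin_knob [([0.4466, 0.3476, 0.0299], 0.53), ([0.3694, 0.0547, -0.0014], 0.46)]
side pin_tip [([0.6806, -0.3929, -0.0015], 0.67), ([0.5129, 0.3089, 0.0306], 0.45)]
side drawer_spot [([0.4668, 0.3245, 0.0244], 0.61)]
```

View pics/c5.png

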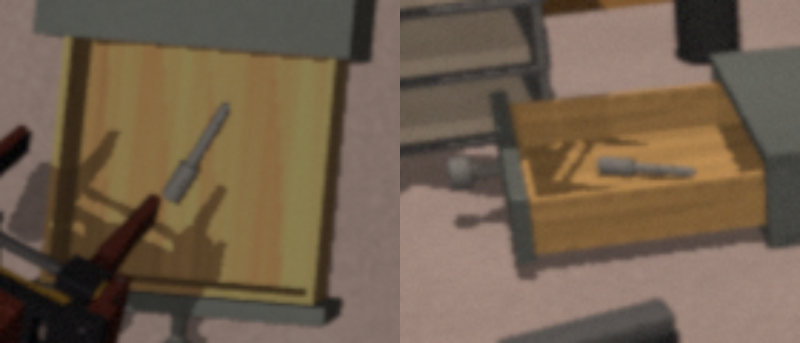

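The pin lies wholly inside the drawer in both views: knob at crop (180,185) in the top view, (615,165) in the side view. Now I'll level the tool and go to the leaf.

```bash
cat >> h.py <<'E'
def rot_to(yaw_tool_x):
    "rotvec (world) from the present attitude to tool-down with tool x at that yaw, in full-scale units"
    x=np.array([np.cos(yaw_tool_x),np.sin(yaw_tool_x),0]); z=np.array([0,0,-1.]); y=np.cross(z,x)
    return (R.from_matrix(np.c_[x,y,z])*R.from_quat(bot.observe()['eef_rot']).inv()).as_rotvec()/0.1
E
python3 -c "
from h import *
print(rot_to(2.80), (np.array([.436,-.237,.2])-bot.observe()['ee_pos'])/.15)"
```

```text
[2.83086245 6.03569275 1.14833121] [-0.16630512 -3.8287758  -0.26212339]
```

```bash
python3 -m jog '[[[-0.011,-0.24,0],[0.404,0.862,0.164]],[[-0.011,-0.24,0],[0.404,0.862,0.164]],[[-0.011,-0.24,0],[0.404,0.862,0.164]],[[-0.011,-0.24,0],[0.404,0.862,0.164]],[[-0.011,-0.24,0],[0.404,0.862,0.164]],[[-0.011,-0.24,0],[0.404,0.862,0.164]],[[-0.011,-0.24,0],[0.404,0.862,0.164]],[[-0.011,-0.24,0],[0,0,0]]]'
python3 -m jog '[[[-0.011,-0.24,0],[0,0,0]],[[-0.011,-0.24,0],[0,0,0]],[[-0.011,-0.24,0],[0,0,0]],[[-0.011,-0.24,0],[0,0,0]],[[-0.011,-0.24,0],[0,0,0]],[[-0.011,-0.24,0],[0,0,0]],[[-0.011,-0.24,0],[0,0,0]],[[0,0,0],[0,0,0]]]'
python3 -c "
from h import *
print(rot_to(2.80), (np.array([.436,-.237,.2])-bot.observe()['ee_pos'])/.15)"
```

```text
time: 12.7
ee_pos: [0.4502, 0.0483, 0.2405]
eef_rot: [0.172, 0.985, 0.0, 0.002]
contact_force: [1.4, 0.5, -0.3]
opening: 1.001
grasp_force: 0.0
time: 13.5
ee_pos: [0.4367, -0.2051, 0.2401]
eef_rot: [0.173, 0.985, -0.001, 0.002]
contact_force: [0.2, 0.1, 1.2]
opening: 1.003
grasp_force: 0.0
[0.03092314 0.04112095 0.05569662] [-0.00485439 -0.212601   -0.2676172 ]
```

```bash
python3 -m jog '[[[0,-0.21,0],[0.03,0.04,0.05]],[[0,0,0],[0,0,0]],[[0,0,0],[0,0,0]]]'
python3 - <<'E'
from h import *
print(bot.observe()['ee_pos'])
K,T=cam('wrist'); w=snap('wrist','w6')
for n in ['leaf_grip','leaf_bore','leaf']:
    r=bot.spot_point(n,'wrist'); print(n,[(np.round(x['position'],4).tolist(),round(x['p'],2)) for x in r[:2]])
# mask-based plate direction
m=bot.masks_of('leaf','wrist')[0]['mask']; v,u=np.where(m); print(u.min(),u.max(),v.min(),v.max())
np.save('T6.npy',T)
E
```

```text
time: 13.8
ee_pos: [0.4363, -0.2321, 0.2399]
eef_rot: [0.169, 0.986, 0.001, -0.001]
contact_force: [0.4, 0.0, 0.6]
opening: 0.999
grasp_force: 0.0
[ 0.43628013 -0.23205662  0.23992407]
leaf_grip [([0.4375, -0.2397, 0.0117], 0.75), ([0.6583, -0.2502, 0.005], 0.35)]
leaf_bore [([0.4893, -0.2624, 0.0152], 0.68)]
leaf [([0.4353, -0.2381, 0.0005], 0.79)]
289 341 156 280
```

View pics/w6.png

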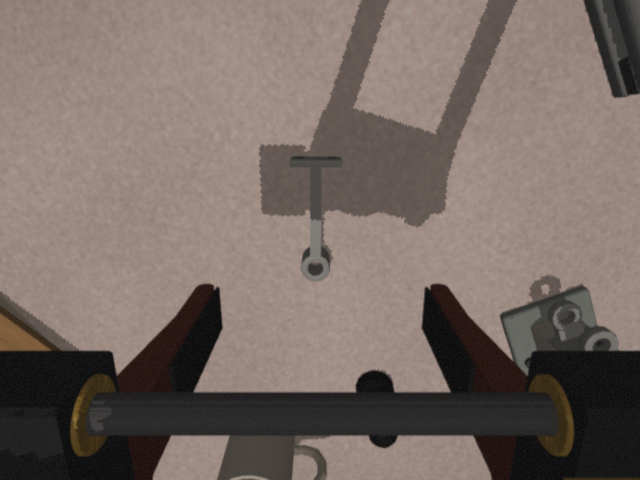

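The leaf runs straight down the picture: flange top from (290,159) to (341,159), bore at (316,267), and the plate centred on u≈316. The stand's upper knuckle shows at (566,317).

```bash
python3 - <<'E'
from h import *
K,T=cam('wrist'); T=np.load('T6.npy')
b=ray_z(K,T,(316,267),.03); f=ray_z(K,T,(316,160),.03); print(b,f,np.linalg.norm(b-f),'(expect ~101 to flange outer, 95 inner)')
for du in (0,1): pass
d=(b-f)/np.linalg.norm(b-f); yaw=np.arctan2(d[1],d[0]); g=b-.06*d
print('yaw',yaw,'grip',g)
s=bot.observe()['ee_pos']; print(rot_to(yaw+np.pi),(g[:2]-s[:2])/.15,(0.0145-s[2])/.15)
print('knuckle upper',ray_z(K,T,(566,317),.102))
E
```

```text
[ 0.4895466  -0.25731523  0.03      ] [ 0.39590336 -0.22373661  0.03      ] 0.09948155635559451 (expect ~101 to flange outer, 95 inner)
yaw -0.3442982565639279 grip [ 0.43306784 -0.23706306  0.03      ]
[-0.02296981 -0.00132623 -0.06846196] [-0.02273817 -0.03721378] -1.5058143544162348
knuckle upper [ 0.5685213  -0.07647076  0.102     ]
```

```bash
python3 -m jog '[[[-0.015,-0.036,-0.2],[0,0,-0.05]],[[0,0,-0.25],[0,0,0]],[[0,0,-0.25],[0,0,0]],[[0,0,-0.25],[0,0,0]],[[0,0,-0.2],[0,0,0]],[[0,0,-0.15],[0,0,0]],[[0,0,-0.1],[0,0,0]],[[0,0,0],[0,0,0]]]'
python3 -m jog '[[[0,0,0],[0,0,0]],[[0,0,0],[0,0,0]]]'
```

```text
time: 14.85
ee_pos: [0.4332, -0.2365, 0.0288]
eef_rot: [0.171, 0.985, 0.002, -0.002]
contact_force: [0.2, -0.1, -0.1]
opening: 1.002
grasp_force: 0.0
time: 15.05
ee_pos: [0.4351, -0.2382, 0.0314]
eef_rot: [0.171, 0.985, 0.001, 0.001]
contact_force: [1.0, 0.4, -0.2]
opening: 0.998
grasp_force: 0.0
```

```bash
python3 -m jog '[[[0,0,-0.07],[0,0,0]],[[0,0,-0.045],[0,0,0]],[[0,0,0],[0,0,0]],[[0,0,0],[0,0,0]],[[0,0,0],[0,0,0]]]'; python3 -c "
from h import *
print(rot_to(-.3443+np.pi),bot.observe()['ee_pos'])"
```

```text
time: 15.55
ee_pos: [0.4343, -0.238, 0.0132]
eef_rot: [0.171, 0.985, 0.001, -0.0]
contact_force: [0.3, 0.3, -0.0]
opening: 1.0
grasp_force: 0.0
[-0.01971407  0.00114917 -0.00735654] [ 0.43433047 -0.23796781  0.01321775]
```

```bash
python3 -m jog '[[[0,0,0],[0,0,0]],[[0,0,0],[0,0,0]],[[0,0,0],[0,0,0]],[[0,0,0],[0,0,0]],[[0,0,0],[0,0,0]],[[0,0,0],[0,0,0]],[[0,0,0],[0,0,0]],[[0,0,0],[0,0,0]]]' 255;python3 -m jog '[[[0,0,0],[0,0,0]],[[0,0,0],[0,0,0]],[[0,0,0],[0,0,0]],[[0,0,0],[0,0,0]],[[0,0,0],[0,0,0]],[[0,0,0],[0,0,0]]]'
python3 -m jog '[[[0,0,0.05],[0,0,0]],[[0,0,0.15],[0,0,0]],[[0,0,0.15],[0,0,0]],[[0,0,0.15],[0,0,0]],[[0,0,0.1],[0,0,0]],[[0,0,0],[0,0,0]],[[0,0,0],[0,0,0]]]'
python3 - <<'E'
from h import *
print(bot.observe()['ee_pos'])
for c in ['side','wrist','top']:
  bot.grab_frame(c)
  for n in ['leaf_grip','leaf_bore','stand_gap']:
    r=bot.spot_point(n,c); print(c,n,[(np.round(x['position'],4).tolist(),round(x['p'],2)) for x in r[:2]])
E
```

```text
time: 16.35
ee_pos: [0.4344, -0.2379, 0.0132]
eef_rot: [0.171, 0.985, 0.001, -0.0]
contact_force: [0.7, -0.7, 0.1]
opening: 0.309
grasp_force: 0.0
time: 16.95
ee_pos: [0.4343, -0.2379, 0.0132]
eef_rot: [0.171, 0.985, 0.001, -0.0]
contact_force: [-0.1, 0.4, 0.7]
opening: 0.109
grasp_force: 30.0
time: 17.65
ee_pos: [0.4342, -0.2379, 0.1033]
eef_rot: [0.171, 0.985, 0.001, 0.0]
contact_force: [0.1, -0.6, -1.9]
opening: 0.113
grasp_force: 30.0
[ 0.43422154 -0.23787258  0.10325012]
side leaf_grip []
side leaf_bore [([0.4915, -0.255, 0.1027], 0.86), ([0.5136, 0.3085, 0.0301], 0.73)]
side stand_gap [([0.6025, -0.048, 0.0697], 0.93)]
wrist leaf_grip [([0.4341, -0.2388, 0.1012], 0.59)]
wrist leaf_bore [([0.4869, -0.2596, 0.1016], 0.77), ([0.4336, -0.238, 0.0874], 0.19)]
wrist stand_gap []
top leaf_grip []
top leaf_bore [([0.4907, -0.2621, 0.1008], 0.48)]
top stand_gap [([0.6004, -0.0503, 0.0694], 0.6), ([0.607, -0.0541, 0.0031], 0.49)]
```

```bash
python3 -m jog '[[[0.03,0.2,0],[0,0,0.64]],[[0.03,0.2,0],[0,0,0.64]],[[0.03,0.2,0],[0,0,0.64]],[[0.03,0.2,0],[0,0,0.64]],[[0.03,0.2,0],[0,0,0.64]],[[0.03,0.2,0],[0,0,0.64]],[[0,0,0],[0,0,0]],[[0,0,0],[0,0,0]]]'
python3 -m jog '[[[0,0,0],[0,0,0]],[[0,0,0],[0,0,0]]]'
python3 - <<'E'
from h import *
print(bot.observe()['ee_pos'],rot_to(.037+np.pi))
K,T=cam('wrist'); np.save('T7.npy',T); w=snap('wrist','w7')
for c in ['wrist','side','top']:
  if c!='wrist': snap(c,c[0]+'7')
  for n in ['leaf_bore','stand_gap']:
    r=bot.spot_point(n,c); print(c,n,[(np.round(x['position'],4).tolist(),round(x['p'],2)) for x in r[:2]])
w=cv2.imread('pics/w7.png'); cv2.imwrite('pics/w7c.png',cv2.resize(w[200:350,220:420],(800,600),interpolation=cv2.INTER_CUBIC))
E
```

```text
time: 19.05
ee_pos: [0.4614, -0.0576, 0.1032]
eef_rot: [-0.021, 1.0, 0.001, -0.0]
contact_force: [0.8, -0.2, -2.0]
opening: 0.11
grasp_force: 30.0
time: 19.25
ee_pos: [0.4614, -0.0589, 0.1032]
eef_rot: [-0.019, 1.0, 0.001, -0.0]
contact_force: [-0.3, 0.1, -2.8]
opening: 0.111
grasp_force: 30.0
[ 0.46139502 -0.05886899  0.10321137] [-0.01607242 -0.00414546 -0.01947147]
wrist leaf_bore [([0.5196, -0.06, 0.1057], 0.63)]
wrist stand_gap []
side leaf_bore []
side stand_gap [([0.6039, -0.0439, 0.07], 0.82), ([0.4591, -0.0618, 0.0932], 0.71)]
top leaf_bore [([0.5164, 0.3041, 0.0322], 0.72), ([0.5224, -0.0583, 0.0995], 0.67)]
top stand_gap [([0.6041, -0.0544, 0.0713], 0.79)]
```

View pics/w7c.png

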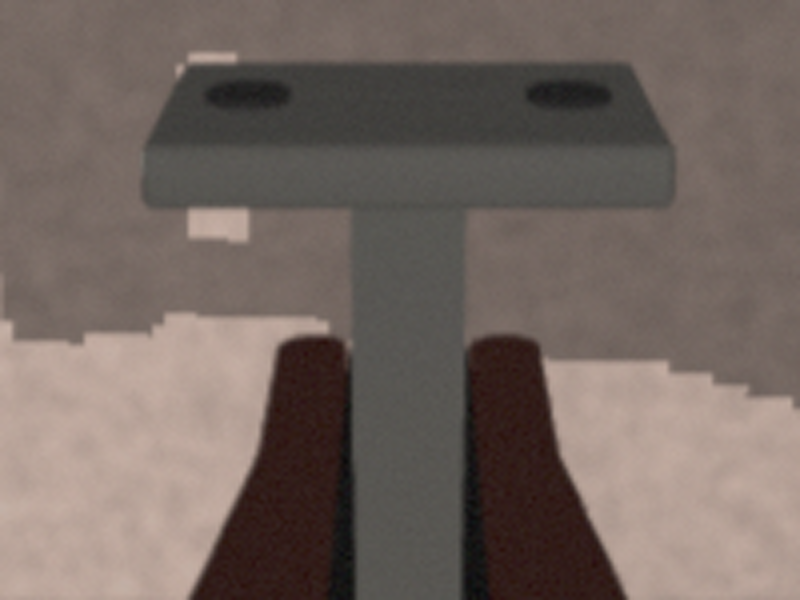

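```bash
python3 - <<'E'
from h import *
K,_=cam('wrist'); T=np.load('T3.npy'); w=cv2.imread('pics/w3.png')
x0,y0,S=270,185,8
c=cv2.resize(w[y0:y0+75,x0:x0+100],None,fx=S,fy=S,interpolation=cv2.INTER_CUBIC)
A=np.array([.602,-.052])
for r,z,col in [(.014,.102,(0,0,255)),(.007,.102,(0,255,255)),(.014,.054,(255,0,0)),(.007,.054,(255,255,0))]:
    P=np.array([proj(K,T,[A[0]+r*np.cos(a),A[1]+r*np.sin(a),z]) for a in np.linspace(0,2*np.pi,80)])
    cv2.polylines(c,[np.int32(((P-[x0,y0]+.5)*S).round())],True,col,1)
for d in ([.005,0],[0,.005]): print(proj(K,T,[A[0]+d[0],A[1]+d[1],.102])-proj(K,T,[*A,.102]))
cv2.imwrite('pics/w3c.png',c)
E
```

```text
[3.12372637 6.13785075]
[ 6.46452322 -3.00164195]
```

View pics/w3c.png

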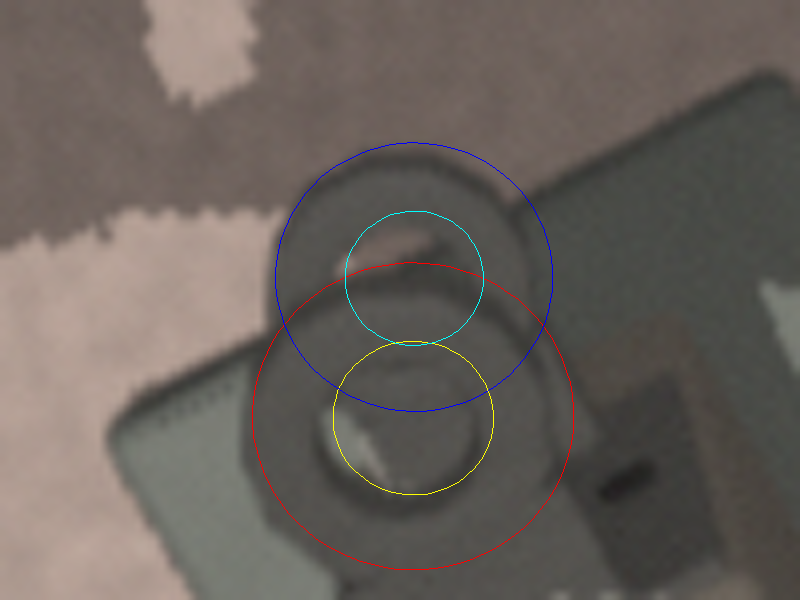

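In the overlay the real upper hole is centred near (398,438), against my drawn circle at (413,418). That moves the axis to about (0.603,-0.053). Next I lower the leaf, align it in y and check before entering the gap.

```bash
python3 -m jog '[[[0,0.025,-0.1],[0,0,0]],[[0,0,-0.1],[0,0,0]],[[0.1,0,-0.013],[0,0,0]],[[0.1,0,0],[0,0,0]],[[0,0,0],[0,0,0]],[[0,0,0],[0,0,0]],[[0,0,0],[0,0,0]]]'
python3 - <<'E'
from h import *
s=bot.observe();print(s['ee_pos'],rot_to(.037+np.pi))
for c in ['side','top']:
  K,T=cam(c);snap(c,c[0]+'8')
  for n in ['leaf_bore','stand_gap','stand']:
    r=bot.spot_point(n,c); print(c,n,[(np.round(x['position'],4).tolist(),round(x['p'],2)) for x in r[:2]])
E
```

```text
time: 20.4
ee_pos: [0.4902, -0.054, 0.0711]
eef_rot: [-0.02, 1.0, 0.001, -0.001]
contact_force: [-0.9, 0.4, -2.4]
opening: 0.113
grasp_force: 30.0
[ 0.49015903 -0.05395932  0.0711288 ] [-0.02114408 -0.01877689 -0.03665026]
side leaf_bore [([0.5504, -0.0477, 0.0733], 0.98)]
side stand_gap [([0.6014, -0.0468, 0.0704], 0.6)]
side stand [([0.6024, -0.0538, -0.0005], 0.63)]
top leaf_bore [([0.5497, -0.0516, 0.0682], 0.57)]
top stand_gap []
top stand [([0.6035, -0.0546, 0.0036], 0.72), ([0.6837, -0.39, 0.0005], 0.17)]
```

```bash
python3 -m jog '[[[0.08,-0.008,0],[0,0,0]],[[0.08,0,0],[0,0,0]],[[0.08,0,0],[0,0,0]],[[0.07,0,0],[0,0,0]],[[0.04,0,0],[0,0,0]],[[0,0,0],[0,0,0]],[[0,0,0],[0,0,0]],[[0,0,0],[0,0,0]]]'
python3 - <<'E'
from h import *
s=bot.observe();print(s['ee_pos'],rot_to(.037+np.pi),s['contact_force'])
for c in ['side','top','wrist']:
  K,T=cam(c);snap(c,c[0]+'9')
  for n in ['leaf_bore','stand_gap','stand']:
    r=bot.spot_point(n,c); print(c,n,[(np.round(x['position'],4).tolist(),round(x['p'],2)) for x in r[:2]])
S=cv2.imread('pics/s9.png');t=cv2.imread('pics/t9.png')
K,T=cam('side'); A=[.603,-.053]; x0,y0,k=300,200,8
c=cv2.resize(S[y0:y0+90,x0:x0+80],None,fx=6,fy=6,interpolation=cv2.INTER_CUBIC)
B=[s['ee_pos'][0]+.0593,s['ee_pos'][1]+.0022]
for a,z,col in [(A,.102,(0,0,255)),(A,.092,(0,0,255)),(A,.054,(0,0,255)),(B,.088,(0,255,0)),(B,.058,(0,255,0))]:
    P=np.array([proj(K,T,[a[0]+.014*np.cos(q),a[1]+.014*np.sin(q),z]) for q in np.linspace(0,2*np.pi,60)])
    cv2.polylines(c,[np.int32(((P-[x0,y0]+.5)*6).round())],True,col,1)
u=cv2.resize(t[190:260,290:340],None,fx=6,fy=6,interpolation=cv2.INTER_CUBIC)
u=cv2.copyMakeBorder(u,0,c.shape[0]-u.shape[0],0,0,0)
cv2.imwrite('pics/c9.png',np.hstack([c,u]))
E
```

```text
time: 21.6
ee_pos: [0.543, -0.0552, 0.071]
eef_rot: [-0.02, 1.0, 0.001, -0.001]
contact_force: [-0.2, -0.8, -2.5]
opening: 0.112
grasp_force: 30.0
[ 0.5430159  -0.05521494  0.07104309] [-0.02084021 -0.01717931 -0.03549647] [-0.20063928 -0.83608021 -2.47124083]
side leaf_bore [([0.602, -0.0519, 0.0732], 0.62)]
side stand_gap [([0.6024, -0.0469, 0.0681], 0.58)]
side stand [([0.6051, -0.0534, 0.0003], 0.6)]
top leaf_bore [([0.5119, 0.3061, 0.031], 0.53), ([0.5152, 0.3067, 0.0271], 0.2)]
top stand_gap [([0.6032, -0.0521, 0.0706], 0.68)]
top stand [([0.6044, -0.0578, 0.0009], 0.82)]
wrist leaf_bore [([0.6033, -0.0553, 0.0717], 0.78)]
wrist stand_gap [([0.6017, -0.0504, 0.0713], 0.73)]
wrist stand [([0.6001, -0.0519, 0.0714], 0.37)]
```

View pics/c9.png

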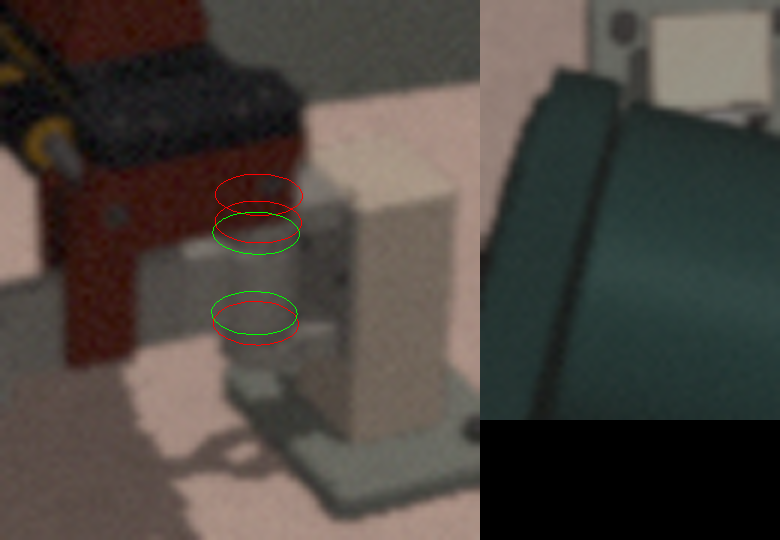

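The side crop shows the leaf's knuckle inside the gap, with its right edge at x≈300 matching the green outline. The stand's lower knuckle seems about 10 crop pixels right of the red outline. That was my last picture, so I'll measure the edges numerically, relative to each other, in the saved images.

```bash
python3 - <<'E'
from h import *
K,T=cam('side')
def sil(a,z):
    P=np.array([proj(K,T,[a[0]+.014*np.cos(q),a[1]+.014*np.sin(q),z]) for q in np.linspace(0,2*np.pi,90)])
    return P[:,0].min(),P[:,0].max(),proj(K,T,[*a,z])[1]
def show(f,a,z,w=(-14,16)):
    l,r,v=sil(a,z); im=cv2.imread(f'pics/{f}.png').astype(float).mean(2); v=int(round(v)) ; c=int(round((l+r)/2))
    row=im[v+1:v+4].mean(0)  # front of cylinder is a little lower than axis
    print(f,z,'pred l %.1f r %.1f v %d'%(l,r,v)); print(list(range(c+w[0],c+w[1]))[0],row[c+w[0]:c+w[1]].round().astype(int).tolist())
A=[.603,-.053]
for f in ('s2','s5'):
    for z in (.051,.048,.098,.096): show(f,A,z)
show('s8',[.5495,-.0518],.075); show('s8',[.5495,-.0518],.068)
B=[.6023,-.053]
show('s9',B,.075); show('s9',B,.068)
for z in (.051,.048): show('s9',A,z)
E
```

```text
s2 0.051 pred l 335.0 r 349.2 v 255
328 [78, 79, 76, 76, 77, 80, 78, 75, 70, 62, 65, 67, 70, 70, 69, 68, 68, 70, 66, 67, 67, 66, 68, 75, 78, 79, 76, 70, 64, 65]
s2 0.048 pred l 335.0 r 349.1 v 256
328 [78, 78, 76, 77, 78, 80, 80, 75, 71, 64, 67, 71, 73, 72, 72, 73, 72, 72, 69, 69, 68, 70, 68, 74, 76, 77, 75, 71, 65, 66]
s2 0.098 pred l 335.3 r 349.8 v 234
329 [147, 146, 148, 147, 147, 149, 146, 127, 86, 66, 68, 70, 72, 71, 72, 73, 71, 71, 71, 69, 67, 64, 69, 70, 72, 73, 74, 69, 64, 71]
s2 0.096 pred l 335.3 r 349.8 v 235
329 [147, 147, 147, 146, 148, 149, 146, 131, 94, 75, 71, 71, 73, 74, 75, 77, 74, 70, 73, 70, 67, 62, 67, 68, 71, 71, 70, 66, 62, 68]
s5 0.051 pred l 335.0 r 349.2 v 255
328 [136, 136, 136, 134, 135, 136, 137, 128, 103, 77, 71, 75, 78, 85, 85, 86, 87, 90, 91, 92, 85, 77, 71, 75, 76, 75, 74, 69, 60, 62]
s5 0.048 pred l 335.0 r 349.1 v 256
328 [137, 136, 136, 135, 136, 136, 136, 128, 108, 82, 72, 75, 80, 85, 86, 85, 88, 88, 85, 83, 77, 72, 67, 73, 73, 73, 71, 68, 63, 62]
s5 0.098 pred l 335.3 r 349.8 v 234
329 [142, 142, 140, 142, 141, 143, 141, 122, 87, 72, 81, 86, 89,
[... 537 characters left out ...]
06, 138, 146, 147, 145, 145, 148, 146]
s9 0.075 pred l 334.8 r 349.2 v 244
328 [75, 76, 75, 78, 78, 80, 81, 80, 78, 78, 75, 76, 77, 80, 81, 84, 83, 82, 80, 75, 70, 65, 58, 58, 57, 58, 58, 54, 48, 50]
s9 0.068 pred l 334.8 r 349.1 v 247
328 [75, 74, 75, 80, 79, 81, 80, 80, 80, 78, 73, 75, 81, 80, 83, 85, 82, 80, 79, 76, 70, 63, 59, 59, 58, 57, 58, 58, 60, 61]
s9 0.051 pred l 335.0 r 349.2 v 255
328 [118, 124, 126, 129, 134, 138, 139, 132, 108, 77, 69, 69, 73, 75, 76, 76, 74, 73, 78, 80, 78, 78, 76, 79, 80, 81, 78, 76, 66, 63]
s9 0.048 pred l 335.0 r 349.1 v 256
328 [135, 140, 140, 140, 142, 144, 143, 136, 115, 85, 74, 71, 75, 76, 79, 79, 78, 77, 82, 82, 79, 76, 73, 77, 79, 79, 76, 76, 66, 66]
```

```bash
python3 - <<'E'
from h import *
K,T=cam('top')
def prof(f,X,n=12,dv=(0,)):
    p=proj(K,T,X); im=cv2.imread(f'pics/{f}.png').astype(float).mean(2)
    print(f,X,'pred',p.round(2))
    for d in dv:
        v=int(round(p[1]+d)); c=int(round(p[0])); print(' v',v,'u0',c-n,im[v-1:v+2,c-n:c+n+1].mean(0).round().astype(int).tolist())
for f in ('t4','t5'):
    prof(f,[.6037,-.0533,.102],14,(0,3))       # upper knuckle
    prof(f,[.6037+.044,-.0533+.0016,.104],14,(0,))  # post top centre
prof('top0',[.4895,-.2573,.03],12,(-2,0,2))
g=np.array([.4895,-.2573])-.047*np.array([.941,-.338]); prof('top0',[*g,.03],10,(0,))
E
```

```text
t4 [0.6037, -0.0533, 0.102] pred [328.67 220.32]
 v 220 u0 315 [79, 87, 93, 90, 78, 62, 60, 60, 78, 97, 97, 82, 66, 61, 63, 61, 59, 74, 93, 101, 96, 97, 105, 104, 105, 105, 103, 104, 105]
 v 223 u0 315 [114, 113, 114, 100, 80, 73, 72, 67, 66, 77, 91, 95, 93, 90, 88, 90, 94, 97, 98, 95, 103, 114, 117, 117, 116, 116, 115, 116, 117]
t4 [0.6477, -0.0517, 0.104] pred [328.05 199.65]
 v 200 u0 314 [76, 58, 55, 57, 87, 117, 128, 128, 128, 128, 129, 129, 129, 129, 129, 129, 128, 129, 129, 129, 129, 128, 127, 119, 97, 84, 91, 93, 94]
t5 [0.6037, -0.0533, 0.102] pred [328.67 220.32]
 v 220 u0 315 [80, 86, 92, 90, 77, 61, 59, 60, 78, 96, 96, 81, 65, 60, 61, 60, 60, 72, 92, 100, 95, 98, 104, 105, 105, 104, 104, 104, 103]
 v 223 u0 315 [114, 114, 112, 100, 79, 72, 72, 66, 64, 76, 90, 95, 92, 88, 87, 90, 93, 96, 97, 95, 102, 112, 116, 116, 117, 116, 114, 114, 116]
t5 [0.6477, -0.0517, 0.104] pred [328.05 199.65]
 v 200 u0 314 [75, 59, 54, 57, 86, 116, 127, 127, 127, 127, 128, 128, 128, 129, 129, 128, 129, 129, 128, 129, 128, 127, 127, 118, 96, 84, 90, 92, 93]
top0 [0.4895, -0.2573, 0.03] pred [418.16 274.04]
 v 272 u0 406 [114, 115, 109, 90, 64, 46, 46, 79, 97, 98, 102, 104, 89, 59, 41, 51, 83, 98, 100, 108, 116, 116, 116, 115, 113]
 v 274 u0 406 [115, 113, 108, 91, 68, 51, 44, 72, 93, 98, 102, 101, 82, 56, 48, 61, 88, 97, 98, 107, 114, 115, 116, 116, 116]
 v 276 u0 406 [113, 114, 113, 104, 88, 72, 51, 51, 75, 94, 100, 95, 84, 78, 83, 92, 95, 94, 102, 112, 115, 114, 115, 115, 114]
top0 [np.float64(0.445273), np.float64(-0.24141399999999996), 0.03] pred [411.19 293.66]
 v 294 u0 401 [114, 113, 114, 104, 83, 59, 46, 59, 88, 105, 107, 108, 110, 114, 115, 115, 114, 113, 115, 115, 114]
```

```bash
python3 - <<'E'
from h import *
K,T=cam('top')
for f,X,cols in (('t5',[.6036,-.0528,.102],(328,329,330)),('top0',[.4895,-.2573,.03],(418,419,420,421))):
    im=cv2.imread(f'pics/{f}.png').astype(float).mean(2); p=proj(K,T,X); v=int(p[1]); print(f,p.round(2),'v0',v-12)
    for c in cols: print(c,im[v-12:v+13,c].round().astype(int).tolist())
K,T=cam('wrist'); print(bot.observe()['ee_pos'])
E
```

```text
t5 [328.44 220.36] v0 208
328 [96, 110, 108, 108, 109, 108, 108, 102, 82, 61, 55, 50, 61, 70, 74, 89, 101, 92, 63, 61, 67, 90, 115, 114, 114]
329 [97, 113, 108, 108, 109, 107, 105, 99, 78, 57, 55, 50, 59, 72, 75, 85, 101, 92, 61, 63, 77, 100, 113, 115, 112]
330 [95, 115, 108, 109, 108, 107, 105, 101, 80, 57, 55, 50, 58, 71, 78, 90, 102, 92, 67, 75, 96, 111, 116, 114, 117]
top0 [418.16 274.04] v0 262
418 [116, 115, 114, 114, 108, 91, 95, 86, 65, 78, 94, 96, 84, 66, 83, 101, 103, 109, 112, 111, 112, 113, 113, 116, 115]
419 [115, 116, 115, 112, 106, 94, 95, 85, 52, 57, 60, 60, 54, 55, 80, 99, 100, 107, 115, 115, 115, 114, 113, 112, 113]
420 [116, 115, 114, 114, 106, 90, 96, 88, 61, 42, 41, 41, 42, 61, 89, 98, 98, 108, 116, 116, 115, 114, 114, 111, 111]
421 [114, 114, 115, 115, 112, 99, 94, 94, 81, 59, 49, 46, 58, 80, 99, 96, 101, 111, 115, 113, 115, 113, 112, 111, 113]
[ 0.54383236 -0.05539305  0.07125864]
```

```bash
python3 -m jog '[[[0.007,0,0],[0.02,0.015,0]],[[0,0,0],[0,0,0]],[[0,0,0],[0,0,0]],[[0,0,0],[0,0,0]],[[0,0,0],[0,0,0]],[[0,0,0],[0,0,0]],[[0,0,0],[0,0,0]],[[0,0,0],[0,0,0]]]'
python3 - <<'E'
from h import *
s=bot.observe();print(s['ee_pos'],rot_to(.037+np.pi),s['contact_force'],s['ft_torque'],s['qvel'].round(4))
K,T=cam('side');snap('side','s10')
im=cv2.imread('pics/s10.png').astype(float).mean(2)
print('leaf vertical, cols 338-344, rows 230-262',im[228:264,338:345].mean(1).round().astype(int).tolist())
A=[.6034,-.0528]
print({z:proj(K,T,[A[0]-.005,A[1]-.013,z])[1].round(1) for z in (.102,.092,.088,.058,.054,.044)})
# level check: plate's lower/upper edge slope, along y side of plate
for t in (.045,.03,.025):
    P=[.6034-t,-.0528-.005]; 
    p=[proj(K,T,[*P,z]) for z in (.088,.058)]; c=int(round(p[0][0])); print(t,np.round(p,1).tolist(),im[int(p[0][1])-4:int(p[1][1])+6,c-1:c+2].mean(1).round().astype(int).tolist())
E
```

```text
time: 23.0
ee_pos: [0.5449, -0.0554, 0.0712]
eef_rot: [-0.02, 1.0, 0.002, -0.001]
contact_force: [-0.0, 0.1, -1.7]
opening: 0.11
grasp_force: 30.0
[ 0.5448662  -0.05537373  0.0712406 ] [-0.03879217 -0.02107771 -0.03473579] [-0.01971489  0.14730834 -1.69377747] [ 0.02936948  0.02308402 -0.02408893] [-0.0008 -0.0016 -0.0003  0.0004  0.0027 -0.0013]
leaf vertical, cols 338-344, rows 230-262 [32, 33, 34, 34, 33, 32, 34, 32, 33, 41, 57, 71, 71, 75, 82, 81, 78, 78, 77, 78, 79, 78, 80, 79, 79, 78, 78, 73, 72, 84, 83, 80, 81, 87, 94, 95]
{0.102: np.float64(235.2), 0.092: np.float64(239.8), 0.088: np.float64(241.6), 0.058: np.float64(255.1), 0.054: np.float64(256.8), 0.044: np.float64(261.2)}
0.045 [[321.9, 243.4], [321.9, 256.9]] [34, 30, 31, 33, 34, 37, 33, 35, 40, 42, 37, 37, 37, 38, 40, 42, 40, 42, 47, 60, 77, 99, 120]
0.03 [[329.2, 242.0], [329.1, 255.4]] [34, 33, 49, 61, 68, 71, 73, 74, 73, 74, 76, 75, 76, 75, 75, 73, 73, 77, 97, 128, 143, 146, 145]
0.025 [[331.6, 241.5], [331.5, 255.0]] [29, 35, 50, 84, 104, 100, 83, 78, 78, 79, 79, 79, 78, 79, 78, 79, 79, 80, 90, 121, 137, 144, 146]
```

```bash
python3 - <<'E'
from h import *
K,T=cam('side'); im=cv2.imread('pics/s8.png').astype(float).mean(2)
B=np.array([.5491,-.0518]); d=np.array([1,.037]);n=np.array([-.037,1])
for t,off in ((.0,-.0138),(.022,-.005),(.03,-.005),(.038,-.005),(.085,-.005),(.098,-.023)):
    X=B-t*d+off*n; p=proj(K,T,[*X,.058]); c=int(round(p[0])); v=int(p[1])
    print(t,p.round(1),v-5,im[v-5:v+8,c-1:c+2].mean(1).round().astype(int).tolist())
E
```

```text
0.0 [319.1 259.7] 254 [81, 80, 81, 79, 81, 90, 116, 137, 143, 144, 145, 144, 143]
0.022 [306.7 259.8] 254 [78, 80, 81, 81, 81, 83, 102, 132, 142, 142, 142, 142, 144]
0.03 [302.8 260.7] 255 [75, 74, 76, 77, 75, 79, 102, 133, 144, 143, 142, 142, 143]
0.038 [298.9 261.5] 256 [73, 75, 74, 74, 76, 78, 96, 115, 110, 117, 135, 137, 132]
0.085 [275.5 266.7] 261 [74, 75, 74, 76, 75, 73, 77, 78, 79, 80, 81, 81, 81]
0.098 [272.  272.9] 267 [73, 75, 74, 74, 74, 77, 78, 80, 80, 80, 79, 80, 80]
```

```bash
python3 - <<'E'
from h import *
s=bot.observe();print(s['ee_pos'],s['contact_force'],s['grasp_force'])
print(bot.close_job())
E
```

```text
[ 0.54486482 -0.05538674  0.07122385] [-0.14003308 -1.09358578 -1.8624959 ] 29.99896466732025
the job is handed in; nothing more can be done
None
```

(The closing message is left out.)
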